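# Take the snap-in cover off the filter box and put it in the drip caddy

## Task

Unclip the white cover of the black filter box: squeeze its red release tab in towards the fixed fin beside it, pivot the cover up by that end and draw its two lugs out from under the lip at the other end. Lay the cover flat, right way up, on the black rubber mat and let go; then take it again (its grey middle rib is the grip that fits between the caddy's end panels) and set it flat, right way up, inside the blue drip caddy, never dropping it. Leave the jar, the lamp and the cup where they are.

Things in the scene. Friction and masses are not known exactly. Their poses are not given: they have to be found in the camera images.
- filter_box: Fixed black box, 170 (its x) x 120 (its y) x 71 mm high; origin at the centre of its underside, z up. The cover rests in its top on side ledges, 60 mm up, between side walls 70 mm high, 1.5 mm clear. At each x end a grey lip (underside 67, top 71 mm up, inner edge at x = -70 and +70 mm) overhangs it: lugs under the -x lip, tab nose under the +x lip. Pipe stubs jut 30 mm from the -x end.
- cover_mid (a point): Centre of the white cover's plate: 6 mm thick, 94 mm wide (y), overall 153 mm long (x) with lugs and tab nose, which this point halves. Axes: x from the lugs towards the red tab, z up out of its top; as the box's axes while in the box. About 0.15 kg, give or take a third. Nothing sticks out below the plate.
- cover_pinch (a point): Where to squeeze: 51.5 mm from cover_mid towards the tab, 27 mm above the plate's underside. Two fins, 6 mm thick, 24 mm wide (y), up to 38 mm above the underside: the fixed white one's outer face is 10 mm to -x, the red tab's outer face 18 mm to +x, 10 mm once pressed home (28 mm over both). In the box keep fingertips above the lip, whose top is 11 mm above the underside. Axes as cover_mid.
- cover_rib (a point): Centre of the grey rib on the cover's top, the grip for carrying it: 40 mm long (x), 12 mm wide (y), from the plate's top (6 mm) to 33 mm above its underside; this point is 22 mm above the underside, 28.5 mm from cover_mid towards the lugs, its end 50 mm from the fixed fin. Axes as cover_mid.
- cover_lugs (a point): Midway between the cover's two lugs (18 mm wide, 5 mm thick), 70.5 mm from cover_mid, 122 mm from cover_pinch; they reach 8 mm under the box's -x lip, with free space below. The cover pivots about the plate's end 6 mm to +x of here, at its underside; tilted 0.2 to 0.4 rad and moved 12 mm or more along the box's +x its lugs are free and it lifts away.
- tab (a joint): Travel in m of the red spring tab in the cover: 0 untouched (its nose reaches 5 mm under the box's +x lip and locks the cover), 0.008 pressed home towards the fixed fin (nose 3 mm clear of the lip). Needs 2 N at first, 7 N fully in; springs back when let go, so keep squeezing while pivoting.
- mat: Fixed black rubber mat, 200 (x) x 150 (y) x 4 mm; origin at the centre of its underside.
- caddy_floor (a point): Centre of the inner floor of the fixed blue drip caddy, 4 mm above the table, z up. Inside 166 mm (its x) by 114 mm (its y); end panels at its x ends, 6 mm thick, 100 mm above the table; low side walls, 22 mm above the table. The cover fits lengthwise along the caddy's x, either way round; a gripper on the cover's end fins does not fit between the panels.
- jar: Clear jar with red cap, 56 mm across, 75 mm high, loose bystander; origin under its base.
- lamp: Aluminium LED spot lamp, 50 mm across, 52 mm high, face down, loose bystander; origin under its base.
- cup: White plastic cup, 64 mm across, 60 mm high, loose bystander; origin under its base.
Not all that is in view belongs to the job. Leave any pink look-alike of the filter_box alone. Of the things shaped like the part that bears cover_mid, the white one is meant.

How it is judged:
By the outcome, as a careful person would: the job done as asked, in the order asked, and still so for the second after the job is handed in, with the robot touching nothing.
It also fails if it takes over 58 s, if anything falls off the work surface, if the arm or the gripper's body presses on something with over 40 N, if the wrist force passes 120 N, or if a joint passes its speed limit or range.

## Robot

A 6-joint arm with a two-finger parallel gripper is mounted at the origin on the work surface. World frame = base frame: x ahead of the robot, y to its left, z up, the work surface at z = 0. Lengths are in m, angles in degrees, forces in N, time in s.
With the tool pointing down it reaches from about 0.4 to 0.825 m from the base axis. Payload 7 kg.
Tool frame: the origin (TCP) lies on the centre line of the jaws, within the pads' length; the fingertips stand r.tip_reach ahead of it and the grasp point (between the pads) is the TCP (r.tip_reach is the distance from the TCP to the fingertips, in m); z points along the fingers, y is the line along which they close (so a half turn about z gives the same grasp; the last joint's range is limited). The gripper opens to 88 mm and grips with 3 to 60 N. Pads are 19 mm wide; open, the fingers measure 130 mm over their backs; the gripper's body (78 mm by 193 mm) begins 47 mm behind the grasp point.
Start: joints at [87.668, 20.546, 0.682, 0, -70.136, -16.507], TCP at [0.218, 0.639, 0.246] pointing down, gripper open.
Joint ranges: [-176.03, 176.03], [-82.01, 121.73], [-58.28, 71.71], [-173.87, 95.51], [-174.79, -0.11], [-173.66, 173.66]. Speed limits (degrees/s): [136.94, 136.94, 172.46, 180, 180, 180].

## Interface

Orientations are given as [roll, pitch, yaw] about the fixed x, y, z axes, in that order (R = Rz(yaw) Ry(pitch) Rx(roll)).
In Python, from plant import sensors, cams, r gives the robot as it stands.
- The arm moves only by the tool drive_tool, never from a script. Its argument "rows" is a list of rows, each an object of numbers: "fingers": the gripper's target within -1 to 1 (fully open at 1, half-way at 0, shut at -1); "x", "y", "z": the shift along the tool's x, y, z in m; "spin": the turn about the tool's z in rad. A call has 1 to 10 rows; each row is the pose to reach, as a shift and turn from the pose commanded when the call began, along the tool's axes at that moment; what a row does not reach only later rows make up. A row lasts 1/8 s, in which the tool goes at most 62.5 mm and 10.7 degrees, less where a joint would pass 70% of its speed; a pose out of reach is approached as far as the arm can. A call with a gripper value outside its range is refused whole. The fingers move at their own pace and stop on an object; "newtons" is the grip in N (left out, the last holds). Time passes only in rows, so rows that repeat a pose let the fingers close. It gives the time, the measured TCP pose, the force, the opening and the grip force at its end, in the units of the state.
- sensors.get_state(): the state, without advancing time (a new reading comes with each control period).
- cams.capture(name): name is "scene" or "top" or "wrist"; returns a dict with "pixels" (384x512x3 uint8, red, green, blue), "intrinsics" (3x3 intrinsics, pixels), "k1" (the pictures are not rectified: a ray, as slopes to the right and down, at radius r is drawn at 1 + k1 r^2 times it, then the intrinsics apply), "eye" and "orientation" of the camera in the world; the wrist camera has in their place "T_tool_cam" (4x4, takes a point from camera to tool coordinates, whose origin is the TCP and whose axes are the flange's). Camera axes: x right, y up, looking along -z (the intrinsics and any distortion apply to the point x, -y, -z); pixel columns grow to the right and rows downward; lengths in m; the calibration is good to about 2 mm. A picture is of the moment at which its call begins: read the wrist's pose just before it. There is no depth.
- r.close_job(): hands the job in; it is judged then, once.
The state is a dict: "time_s": time; "joints": joint angles; "qd": joint speeds; "joint_torque": joint torques, N m; "tcp_pos": TCP position; "eef_rot": TCP orientation; "contact_force": force on the tool from outside, world axes, zero at the start; "moment": the same for the moment, N m; "gripper_width": finger opening in m; "gripper_force": force on a finger pad.
Only numpy, scipy, OpenCV 4.12 (cv2) and the standard library are available. Lean on these libraries where they do the work, as an engineer would, in place of code of your own. Each camera call takes 0.05 s, during which the arm holds its last target. There are 200 camera calls.

## Working session

There is one attempt and no reset: what is moved stays moved. The work goes in short steps, Python scripts to look and compute and a tool call to move; the robot and the scene stay as the last step left them, time stands still between calls to the robot, and variables do not carry over. Pictures are saved under pics/ and viewed, at most 10 in all, crops included, and the job is handed in when it is done.

Besides the shell and the picture viewer there is one more tool, called after "Emit:" as name([rows], argument=value, ...), one row to a line, values as JSON. drive_tool: Moves the arm, as the interface text tells. Its arguments: {"type":"object","properties":{"rows":{"type":"array"},"newtons":{"type":"number"}},"required":["rows"]}

```bash
ls; mkdir -p pics
python3 - <<'E'
from plant import sensors,cams,r
import cv2,numpy as np
s=sensors.get_state();print(s,r.tip_reach)
for n in("scene","top"):
    c=cams.capture(n);np.savez(f'pics/{n}0.npz',**c)
    cv2.imwrite(f'pics/{n}0.png',c['pixels'][:,:,::-1]);print(n,{k:v for k,v in c.items() if k!='pixels'})
E
```

```text
pics
{'time_s': 0.0, 'joints': array([ 8.76681321e+01,  2.05926936e+01,  6.34366102e-01, -1.88773904e-02,
       -7.01367180e+01, -1.65068735e+01]), 'qd': array([0.01190197, 0.08578949, 0.06676515, 0.06122867, 0.03201788,
       0.02935769]), 'joint_torque': array([ 3.05304602e-04, -5.82709908e+01,  2.93059123e+01,  6.99741080e+00,
        6.97597337e-03, -1.46000339e-04]), 'tcp_pos': array([0.21784408, 0.63840078, 0.24461687]), 'eef_rot': array([ 1.79903829e+02, -9.99324594e-03, -1.88451618e+01]), 'contact_force': array([ 0.57891795, -0.04844904,  0.23704606]), 'moment': array([-0.00095293, -0.0362266 ,  0.03203054]), 'gripper_force': 0.0, 'gripper_width': 0.08724288689083258} 0.019
scene {'intrinsics': array([[405.2437065 ,   0.        , 256.03696374],
       [  0.        , 405.2437065 , 192.55492372],
       [  0.        ,   0.        ,   1.        ]]), 'k1': -0.11770746982374516, 'eye': array([0.86363904, 0.33265459, 0.91268099]), 'orientation': array([ 30.98341086,   0.54089811, 139.64544419])}
top {'intrinsics': array([[443.42593671,   0.        , 259.54848271],
       [  0.        , 443.42593671, 185.84820441],
       [  0.        ,   0.        ,   1.        ]]), 'k1': -0.07771835808792463, 'eye': array([ 0.36012389, -0.01033242,  1.11419744]), 'orientation': array([ 10.69245803,  -0.51768629, -90.77989797])}
```

Run:
```python
import cv2
a=cv2.imread('pics/top0.png');cv2.imwrite('pics/top0b.png',cv2.resize(a,(768,576),interpolation=cv2.INTER_CUBIC))
a=cv2.imread('pics/scene0.png');cv2.imwrite('pics/scene0b.png',cv2.resize(a,(768,576),interpolation=cv2.INTER_CUBIC))
```

```text
(no output)
```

View pics/top0b.png

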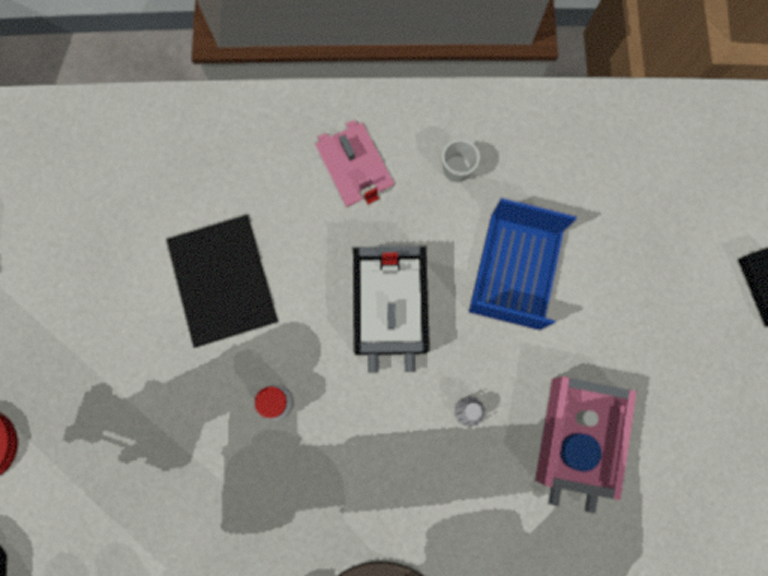

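View pics/scene0b.png

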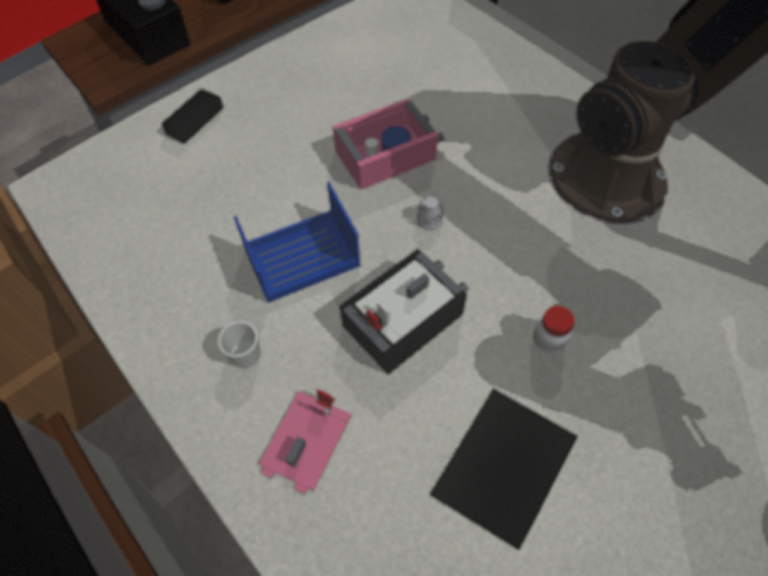

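The wanted item is the white cover in the black box, at about (390,300) in the enlarged top view, with its red tab at (390,259). Possible mix-ups are the loose pink cover at (355,165) and the pink box at (588,440). The mat is at (222,280), the caddy at (522,265), the jar at (272,402), the lamp at (470,410) and the cup at (460,160).

```bash
cat > h.py <<'E'
import numpy as np,cv2
from scipy.spatial.transform import Rotation as Ro
def rot(o): return Ro.from_euler('xyz',o,degrees=True).as_matrix()
def cast(c,uv,z,eye=None,R=None):
    """pixels -> world points on plane z"""
    uv=np.asarray(uv,float).reshape(-1,2); K=c['intrinsics']
    if R is None: R=rot(c['orientation']);eye=c['eye']
    d=(uv-[K[0,2],K[1,2]])/K[0,0]; rd=np.linalg.norm(d,axis=1,keepdims=True); k=float(c['k1']); q=rd.copy()
    for _ in range(20): q=rd/(1+k*q*q)
    s=d*q/np.maximum(rd,1e-9)
    w=np.c_[s[:,0],-s[:,1],-np.ones(len(s))]@R.T
    t=(z-eye[2])/w[:,2]
    return eye+w*t[:,None]
def blobs(m,mn=15):
    n,l,s,ce=cv2.connectedComponentsWithStats(m.astype(np.uint8)); 
    return [(ce[i],s[i],l==i) for i in range(1,n) if s[i,4]>=mn]
def rect(P):
    (c,wh,a)=cv2.minAreaRect((P[:,:2]*1000).astype(np.float32)); return np.round(c,1),np.round(wh,1),round(a,1)
E
python3 - <<'E'
from h import *
for n in('top','scene'):
    c=dict(np.load(f'pics/{n}0.npz'));p=c['pixels'];hsv=cv2.cvtColor(p,cv2.COLOR_RGB2HSV);H,S,V=[hsv[...,i].astype(int) for i in range(3)]
    def rep(name,m,z,mn):
        for ce,s,l in blobs(m,mn):
            cn=cv2.findContours(l.astype(np.uint8),0,1)[0];cn=max(cn,key=len).reshape(-1,2)
            print(n,name,ce.round(),s[4],rect(cast(c,cn,z)),cast(c,ce,z).round(4)[0,:2])
    rep('red',((H<8)|(H>172))&(S>170)&(V>80),.098,15)
    rep('blue',(H>105)&(H<130)&(S>150),.004,200)
    rep('dark',(V<60),.004,500)
    x,y=(260,200) if n=='top' else (268,208)
    sub=np.zeros(V.shape,bool);sub[y-45:y+45,x-45:x+45]=1
    rep('white',sub&(V>140)&(S<60),.066,300)
    rep('grey',sub&(V>60)&(V<130)&(S<60),.093,20)
E
```

```text
top red [247. 130.] 41 (array([687.2,   4.6]), array([15.7, 19. ]), 22.1) [0.687  0.0055]
top red [260. 172.] 69 (array([584.9, -22.5]), array([21.1, 14.4]), 89.3) [ 0.5848 -0.0226]
top red [180. 268.] 303 (array([366.1, 159.2]), array([42.5, 43.1]), 1.0) [0.3657 0.1602]
top red [  3. 298.] 202 (array([301. , 564.7]), array([81.2, 21.7]), 4.0) [0.2985 0.5682]
top blue [346. 175.] 3162 (array([ 595.3, -251.9]), array([140.3, 206.8]), 75.0) [ 0.5961 -0.2463]
top blue [387. 301.] 455 (array([ 277.3, -333.3]), array([60.1, 53.3]), 87.1) [ 0.2772 -0.3331]
top dark [394.  20.] 1258 (array([1045. , -392.4]), array([154.1, 172.8]), 65.1) [ 1.0377 -0.4076]
top dark [248.  39.] 587 (array([980.3,  -1.8]), array([  9.2, 665.3]), 0.0) [0.9792 0.0027]
top dark [147. 187.] 4180 (array([572.3, 264. ]), array([194. , 144.8]), 16.6) [0.5702 0.2634]
top dark [505. 186.] 554 (array([ 551.6, -658.5]), array([ 50.1, 134.4]), 83.1) [ 0.5618 -0.6677]
top white [238. 192.] 2508 (array([526.7, -22.3]), array([217.2, 215.7]), 89.4) [0.5438 0.0305]
top white [260. 201.] 1899 (array([523.9, -23.9]), array([ 92.
[... 1398 characters left out ...]
829 0.2668]
scene dark [ 27. 344.] 4798 (array([1187.4, -149.7]), array([154.5, 376.9]), 2.9) [ 1.1686 -0.1212]
scene dark [ 77. 345.] 721 (array([1077.9,  -95.3]), array([ 25.2, 314.1]), 0.2) [ 1.0748 -0.0463]
scene white [273. 173.] 1136 (array([487.2, -75.2]), array([ 94.6, 229.6]), 53.9) [ 0.472  -0.0754]
scene white [270. 201.] 1356 (array([528.1, -23.7]), array([128.8,  91.2]), 0.1) [ 0.5292 -0.0203]
scene white [281. 239.] 1645 (array([569.9,  20.3]), array([151.7, 212.6]), 49.4) [0.5775 0.0702]
scene grey [258. 207.] 1758 (array([555.9, -10.3]), array([218.3, 156. ]), 0.2) [ 0.5732 -0.0158]
scene grey [276. 191.] 188 (array([510. , -20.3]), array([54.5, 26.7]), 1.6) [ 0.5111 -0.0201]
```

Emit:
drive_tool([
  {"x": 0.552,"y": 0.511,"z": 0,"spin": 1.242,"fingers": 0.15},
  {"x": 0.552,"y": 0.511,"z": 0,"spin": 1.242,"fingers": 0.15},
  {"x": 0.552,"y": 0.511,"z": 0,"spin": 1.242,"fingers": 0.15},
  {"x": 0.552,"y": 0.511,"z": 0,"spin": 1.242,"fingers": 0.15},
  {"x": 0.552,"y": 0.511,"z": 0,"spin": 1.242,"fingers": 0.15},
  {"x": 0.552,"y": 0.511,"z": 0,"spin": 1.242,"fingers": 0.15},
  {"x": 0.552,"y": 0.511,"z": 0,"spin": 1.242,"fingers": 0.15},
  {"x": 0.552,"y": 0.511,"z": 0,"spin": 1.242,"fingers": 0.15},
  {"x": 0.552,"y": 0.511,"z": 0,"spin": 1.242,"fingers": 0.15},
  {"x": 0.552,"y": 0.511,"z": 0,"spin": 1.242,"fingers": 0.15},
], newtons=20)

```text
time_s: 1.35
tcp_pos: [0.5154, 0.087, 0.2456]
eef_rot: [-180.0, 0.0, -90.0]
contact_force: [0.4, 2.0, 0.5]
gripper_width: 0.0504
gripper_force: 0.0
```

Emit:
drive_tool([
  {"x": 0.09,"y": -0.055,"z": 0.02},
  {"x": 0.09,"y": -0.055,"z": 0.02},
  {"x": 0.09,"y": -0.055,"z": 0.02},
  {"x": 0.09,"y": -0.055,"z": 0.02},
])

```text
invalid input
```

Run:
```python
from plant import sensors,cams,r
from h import *
s=sensors.get_state();c=cams.capture('wrist')
np.savez('pics/w1.npz',**c,tcp_pos=s['tcp_pos'],eef=s['eef_rot'])
print(s['tcp_pos'],s['eef_rot'],s['qd'].round(2),c['T_tool_cam'].round(3),c['intrinsics'],c['k1'])
cv2.imwrite('pics/w1.png',c['pixels'][:,:,::-1])
```

```text
[0.5154499  0.08696954 0.24561366] [-1.79990716e+02  1.24572917e-02 -8.99835614e+01] [-59.54  13.72  15.36   0.07  -1.66  59.25] [[ 0.     0.956  0.293  0.079]
 [ 1.    -0.001  0.     0.001]
 [ 0.001  0.293 -0.956 -0.139]
 [ 0.     0.     0.     1.   ]] [[300.79083426   0.         262.03034426]
 [  0.         300.79083426 195.17444759]
 [  0.           0.           1.        ]] 0.004868108911029429
```

View pics/w1.png

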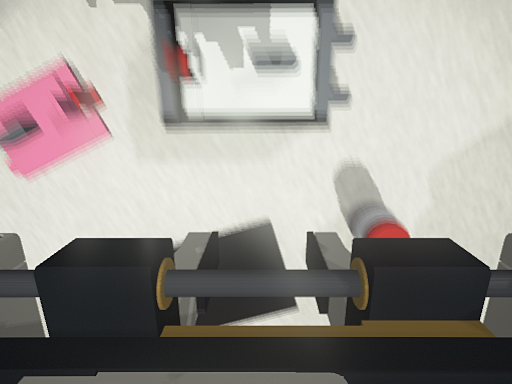

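Motion-blurred view of the black box (pixels 155–335, 0–125), with its red tab at (178,62) and rib at (272,55). I'll let the arm settle.

Emit:
drive_tool([
  {"x": 0,"y": 0,"z": 0,"spin": 0,"fingers": 0.15},
  {"x": 0,"y": 0,"z": 0,"spin": 0,"fingers": 0.15},
  {"x": 0,"y": 0,"z": 0,"spin": 0,"fingers": 0.15},
])

```text
time_s: 1.78
tcp_pos: [0.5145, 0.09, 0.2456]
eef_rot: [-180.0, 0.0, -89.9]
contact_force: [-0.4, 0.2, -0.2]
gripper_width: 0.0502
gripper_force: 0.0
```

Emit:
drive_tool([
  {"x": 0.055,"y": -0.03,"z": 0.03,"spin": 0,"fingers": 0.15},
  {"x": 0.055,"y": -0.03,"z": 0.03,"spin": 0,"fingers": 0.15},
  {"x": 0.055,"y": -0.03,"z": 0.03,"spin": 0,"fingers": 0.15},
  {"x": 0.055,"y": -0.03,"z": 0.03,"spin": 0,"fingers": 0.15},
])

```text
time_s: 2.28
tcp_pos: [0.545, 0.035, 0.2163]
eef_rot: [-179.9, 0.0, -89.9]
contact_force: [-0.7, 0.3, 0.7]
gripper_width: 0.0503
gripper_force: 0.0
```

```bash
cat >> h.py <<'E'
def wrist(tag):
    from plant import sensors,cams
    s=sensors.get_state();c=cams.capture('wrist')
    Rt=rot(s['eef_rot']);T=c['T_tool_cam'];c['R']=Rt@T[:3,:3];c['E']=s['tcp_pos']+Rt@T[:3,3]
    np.savez(f'pics/{tag}.npz',**c);cv2.imwrite(f'pics/{tag}.png',c['pixels'][:,:,::-1])
    print(s['tcp_pos'].round(4),s['eef_rot'].round(2),'qd',abs(s['qd']).max().round(2))
    return c
E
python3 - <<'E'
from h import *
c=wrist('w2');p=c['pixels'];hsv=cv2.cvtColor(p,cv2.COLOR_RGB2HSV);H,S,V=[hsv[...,i].astype(int) for i in range(3)]
sub=np.zeros(V.shape,bool);sub[20:230]=1
def rep(name,m,z,mn):
    for ce,s,l in blobs(m,mn):
        cn=max(cv2.findContours(l.astype(np.uint8),0,1)[0],key=len).reshape(-1,2)
        print(name,ce.round(),s[4],rect(cast(c,cn,z,c['E'],c['R'])))
rep('red',((H<8)|(H>172))&(S>170)&(V>60),.098,30)
rep('white',sub&(V>190)&(S<30),.066,300)
rep('grey',sub&(V>60)&(V<140)&(S<60),.093,100)
E
```

```text
[0.545  0.035  0.2163] [-1.7994e+02  2.0000e-02 -8.9920e+01] qd 0.33
red [118. 147.] 121 (array([668. ,  -7.7]), array([ 7.3, 16.3]), 20.1)
white [281. 131.] 62153 (array([551.8, -14.4]), array([530.5, 193. ]), 0.1)
white [282. 125.] 11126 (array([526.5, -22.5]), array([130.8,  91.6]), 0.1)
grey [38. 23.] 305 (array([ 721.5, -101.7]), array([44.6,  4.8]), 0.3)
grey [281. 121.] 9377 (array([524.3, -24.3]), array([170.3, 109.9]), 0.6)
grey [314. 128.] 681 (array([501.2, -23.5]), array([41.1, 12.5]), 0.1)
grey [ 34. 188.] 484 (array([748.3,  29. ]), array([47.6, 10.7]), 25.0)
```

View pics/w2.png

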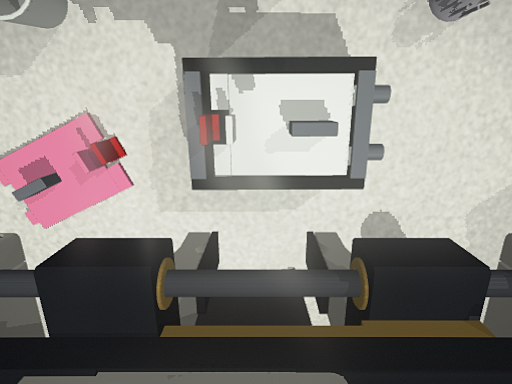

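The close crop confirms the white cover in the black box: red tab at (209,128), fixed fin at (231,128), rib at (313,128), lips at columns 185–200 and 358–372. The two views disagree on the rib by 6 mm in x, so I'll read the edges directly.

Run:
```python
from h import *
c=dict(np.load('pics/w2.npz'));p=c['pixels'];E,R=c['E'],c['R'];print('E',E.round(4))
for row in (100,128,165):
    g=cv2.cvtColor(p,cv2.COLOR_RGB2GRAY).astype(int)[row];d=np.diff(g);print(row,[(i,g[i-1],g[i+2],(1000*cast(c,(i+.5,row),.071,E,R)[0,0]).round(1)) for i in range(170,390) if abs(d[i])>14])
c=dict(np.load('pics/top0.npz'));p=c['pixels']
for col in (245,260,275):
    g=cv2.cvtColor(p,cv2.COLOR_RGB2GRAY).astype(int)[:,col];d=np.diff(g);print(col,[(i,g[i-1],g[i+2],(1000*cast(c,(col,i+.5),.071)[0,0]).round(1)) for i in range(155,255) if abs(d[i])>14])
```

```text
E [ 0.5443 -0.0437  0.3552]
100 [(177, np.int64(200), np.int64(151), np.float64(620.9)), (178, np.int64(204), np.int64(155), np.float64(620.0)), (201, np.int64(107), np.int64(73), np.float64(599.3)), (209, np.int64(74), np.int64(211), np.float64(592.0)), (210, np.int64(69), np.int64(240), np.float64(591.1)), (211, np.int64(107), np.int64(233), np.float64(590.2)), (215, np.int64(232), np.int64(174), np.float64(586.6)), (227, np.int64(180), np.int64(195), np.float64(575.8)), (228, np.int64(180), np.int64(232), np.float64(574.9)), (229, np.int64(158), np.int64(227), np.float64(574.0)), (279, np.int64(237), np.int64(173), np.float64(529.0)), (280, np.int64(239), np.int64(177), np.float64(528.1)), (323, np.int64(176), np.int64(240), np.float64(489.4)), (324, np.int64(171), np.int64(236), np.float64(488.5)), (351, np.int64(232), np.int64(160), np.float64(464.2)), (352, np.int64(226), np.int64(158), np.float64(463.3)), (354, np.int64(160), np.int64(86), np.float64(461.5)), (355, np.int64(158), np.int64(124), np.float64(460.6)), (356, np.int64(115), np.int64(129), np.float64(459.7)), (387, n
[... 4638 characters left out ...]
(97), np.int64(23), np.float64(596.6)), (170, np.int64(79), np.int64(66), np.float64(594.2)), (171, np.int64(52), np.int64(138), np.float64(591.7)), (172, np.int64(23), np.int64(174), np.float64(589.2)), (173, np.int64(66), np.int64(184), np.float64(586.8)), (226, np.int64(185), np.int64(114), np.float64(459.1)), (227, np.int64(177), np.int64(99), np.float64(456.7)), (228, np.int64(147), np.int64(106), np.float64(454.4)), (233, np.int64(105), np.int64(56), np.float64(442.6)), (235, np.int64(70), np.int64(77), np.float64(437.9)), (246, np.int64(78), np.int64(151), np.float64(412.2)), (247, np.int64(80), np.int64(172), np.float64(409.9)), (248, np.int64(100), np.int64(173), np.float64(407.6))]
```

Both lip edges fit the 140 mm gap in the wrist view, so the box centre is x = 0.5295 and the pinch point is at (0.5795, −0.0233). The fixed fin measured at 0.570–0.5755 agrees with that. Descending.

Emit:
drive_tool([
  {"x": 0.0583,"y": -0.0345,"z": 0.05,"spin": 0,"fingers": 0.15},
  {"x": 0.0583,"y": -0.0345,"z": 0.07,"spin": 0,"fingers": 0.15},
  {"x": 0.0583,"y": -0.0345,"z": 0.09,"spin": 0,"fingers": 0.15},
  {"x": 0.0583,"y": -0.0345,"z": 0.11,"spin": 0,"fingers": 0.15},
  {"x": 0.0583,"y": -0.0345,"z": 0.123,"spin": 0,"fingers": 0.15},
  {"x": 0.0583,"y": -0.0345,"z": 0.123,"spin": 0,"fingers": 0.15},
  {"x": 0.0583,"y": -0.0345,"z": 0.123,"spin": 0,"fingers": 0.15},
], newtons=20)

```text
time_s: 3.2
tcp_pos: [0.58, -0.024, 0.0935]
eef_rot: [-179.9, 0.0, -90.0]
contact_force: [-0.2, -0.5, 0.7]
gripper_width: 0.0506
gripper_force: 0.0
```

Emit:
drive_tool([
  {"x": 0,"y": 0,"z": 0,"spin": 0,"fingers": -1},
  {"x": 0,"y": 0,"z": 0,"spin": 0,"fingers": -1},
  {"x": 0,"y": 0,"z": 0,"spin": 0,"fingers": -1},
  {"x": 0,"y": 0,"z": 0,"spin": 0,"fingers": -1},
  {"x": 0,"y": 0,"z": 0,"spin": 0,"fingers": -1},
  {"x": 0,"y": 0,"z": 0,"spin": 0,"fingers": -1},
], newtons=20)

```text
time_s: 3.95
tcp_pos: [0.5793, -0.0243, 0.0932]
eef_rot: [-180.0, 0.0, -90.0]
contact_force: [-2.9, 1.3, 6.4]
gripper_width: 0.0197
gripper_force: 20.0
```

Width 19.7 mm means the tab is pressed home (10 + 10 mm). Next I pivot along the arc, still squeezing.

Emit:
drive_tool([
  {"x": 0,"y": 0.001,"z": -0.004,"spin": 0,"fingers": -1},
  {"x": 0,"y": 0.002,"z": -0.008,"spin": 0,"fingers": -1},
  {"x": 0,"y": 0.0035,"z": -0.012,"spin": 0,"fingers": -1},
  {"x": 0,"y": 0.005,"z": -0.017,"spin": 0,"fingers": -1},
  {"x": 0,"y": 0.0075,"z": -0.0225,"spin": 0,"fingers": -1},
  {"x": 0,"y": 0.0075,"z": -0.0225,"spin": 0,"fingers": -1},
], newtons=25)

```text
time_s: 4.7
tcp_pos: [0.5733, -0.0241, 0.1161]
eef_rot: [-179.8, 0.0, -90.0]
contact_force: [5.4, 0.5, -5.4]
gripper_width: 0.0219
gripper_force: 25.5
```

Run:
```python
from h import *
from plant import cams
c=cams.capture('scene');a=c['pixels'][140:270,190:340,::-1]
cv2.imwrite('pics/s1.png',cv2.resize(a,None,fx=4,fy=4,interpolation=cv2.INTER_CUBIC))
```

```text
(no output)
```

View pics/s1.png

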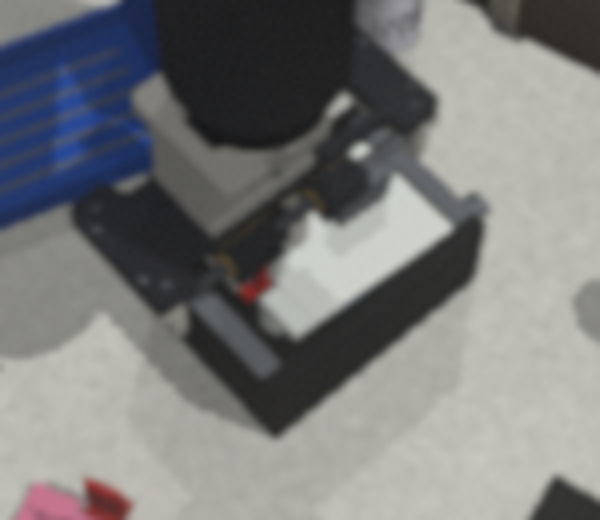

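The tab end is lifted clear: the cover is tilted at crop (350,250) and still gripped. Tilt a little more, draw along +x, then lift.

Emit:
drive_tool([
  {"x": 0,"y": 0.0015,"z": -0.005,"spin": 0,"fingers": -1},
  {"x": 0,"y": 0.003,"z": -0.009,"spin": 0,"fingers": -1},
  {"x": 0,"y": -0.002,"z": -0.009,"spin": 0,"fingers": -1},
  {"x": 0,"y": -0.007,"z": -0.009,"spin": 0,"fingers": -1},
  {"x": 0,"y": -0.012,"z": -0.009,"spin": 0,"fingers": -1},
  {"x": 0,"y": -0.017,"z": -0.009,"spin": 0,"fingers": -1},
  {"x": 0,"y": -0.017,"z": -0.009,"spin": 0,"fingers": -1},
], newtons=25)

```text
time_s: 5.62
tcp_pos: [0.5899, -0.0244, 0.1244]
eef_rot: [-179.9, -0.0, -90.0]
contact_force: [-0.1, 0.3, -0.6]
gripper_width: 0.0194
gripper_force: 24.5
```

Emit:
drive_tool([
  {"x": 0,"y": -0.003,"z": -0.01,"spin": 0,"fingers": -1},
  {"x": 0,"y": -0.003,"z": -0.03,"spin": 0,"fingers": -1},
  {"x": 0,"y": -0.003,"z": -0.05,"spin": 0,"fingers": -1},
  {"x": 0,"y": -0.003,"z": -0.07,"spin": 0,"fingers": -1},
  {"x": 0,"y": -0.003,"z": -0.07,"spin": 0,"fingers": -1},
], newtons=30)

```text
time_s: 6.25
tcp_pos: [0.5932, -0.0242, 0.1965]
eef_rot: [-179.8, 0.0, -90.0]
contact_force: [0.0, -0.1, -1.5]
gripper_width: 0.0194
gripper_force: 29.5
```

Run:
```python
from h import *
from plant import cams
c=cams.capture('scene');np.savez('pics/s2.npz',**c);a=c['pixels'][110:310,160:420,::-1]
w=wrist('w3')['pixels'][:,:,::-1]
o=np.hstack([cv2.resize(a,(390,300),interpolation=cv2.INTER_CUBIC),cv2.resize(w,(400,300))])
cv2.imwrite('pics/s2.png',o)
```

```text
[ 0.5923 -0.0243  0.1951] [-1.7988e+02  4.0000e-02 -9.0000e+01] qd 1.57
```

View pics/s2.png

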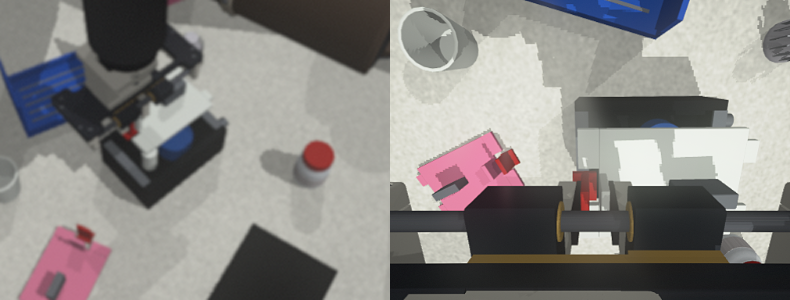

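The cover is free and level in the grip, seen at scene crop (170,115) with the lugs pointing right. Next, over to the mat.

Emit:
drive_tool([
  {"x": -0.03,"y": -0.003,"z": 0,"spin": -0.03,"fingers": -1},
  {"x": -0.075,"y": -0.008,"z": 0.0,"spin": -0.08,"fingers": -1},
  {"x": -0.125,"y": -0.013,"z": 0.01,"spin": -0.13,"fingers": -1},
  {"x": -0.175,"y": -0.018,"z": 0.03,"spin": -0.18,"fingers": -1},
  {"x": -0.225,"y": -0.023,"z": 0.05,"spin": -0.22,"fingers": -1},
  {"x": -0.265,"y": -0.027,"z": 0.07,"spin": -0.26,"fingers": -1},
  {"x": -0.29,"y": -0.03,"z": 0.09,"spin": -0.28,"fingers": -1},
  {"x": -0.303,"y": -0.031,"z": 0.1,"spin": -0.29,"fingers": -1},
  {"x": -0.303,"y": -0.031,"z": 0.11,"spin": -0.29,"fingers": -1},
  {"x": -0.303,"y": -0.031,"z": 0.115,"spin": -0.29,"fingers": -1},
], newtons=30)

```text
time_s: 7.6
tcp_pos: [0.6228, 0.2773, 0.0787]
eef_rot: [180.0, -0.0, -73.5]
contact_force: [0.3, -0.3, -1.3]
gripper_width: 0.0197
gripper_force: 29.5
```

Run:
```python
from h import *
from plant import cams
for n in('top','scene'):
    c=cams.capture(n);np.savez(f'pics/{n}1.npz',**c);cv2.imwrite(f'pics/{n}1.png',c['pixels'][:,:,::-1])
a=cv2.imread('pics/top1.png')[100:260,90:290];b=cv2.imread('pics/scene1.png')[200:380,220:420]
cv2.imwrite('pics/m1.png',np.hstack([cv2.resize(a,(400,320)),cv2.resize(b,(356,320))]))
```

```text
(no output)
```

View pics/m1.png

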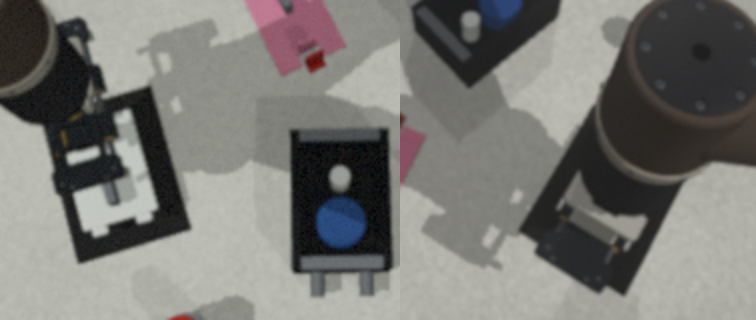

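The cover is centred over the mat. Lowering gently.

Emit:
drive_tool([
  {"x": 0,"y": 0,"z": 0.015,"spin": 0,"fingers": -1},
  {"x": 0,"y": 0,"z": 0.028,"spin": 0,"fingers": -1},
  {"x": 0,"y": 0,"z": 0.034,"spin": 0,"fingers": -1},
  {"x": 0,"y": 0,"z": 0.037,"spin": 0,"fingers": -1},
  {"x": 0,"y": 0,"z": 0.039,"spin": 0,"fingers": -1},
  {"x": 0,"y": 0,"z": 0.039,"spin": 0,"fingers": -1},
], newtons=30)

```text
time_s: 8.45
tcp_pos: [0.6229, 0.2783, 0.0413]
eef_rot: [180.0, -0.0, -73.4]
contact_force: [-3.4, -2.5, 7.0]
gripper_width: 0.0193
gripper_force: 29.9
```

Emit:
drive_tool([
  {"x": 0,"y": 0,"z": 0.001,"spin": 0,"fingers": -1},
  {"x": 0,"y": 0,"z": 0.002,"spin": 0,"fingers": -1},
  {"x": 0,"y": 0,"z": 0.002,"spin": 0,"fingers": -1},
], newtons=9)

```text
time_s: 8.82
tcp_pos: [0.6234, 0.2787, 0.0401]
eef_rot: [-179.9, -0.0, -73.3]
contact_force: [-4.3, -2.7, 12.4]
gripper_width: 0.0203
gripper_force: 9.0
```

Emit:
drive_tool([
  {"x": 0,"y": 0,"z": 0,"spin": 0,"fingers": -0.5},
  {"x": 0,"y": 0,"z": 0,"spin": 0,"fingers": -0.3},
  {"x": 0,"y": 0,"z": 0,"spin": 0,"fingers": -0.1},
  {"x": 0,"y": 0,"z": 0,"spin": 0,"fingers": 0.1},
  {"x": 0,"y": 0,"z": 0,"spin": 0,"fingers": 0.1},
  {"x": 0,"y": 0,"z": -0.02,"spin": 0,"fingers": 0.1},
  {"x": 0,"y": 0,"z": -0.05,"spin": 0,"fingers": 0.1},
  {"x": 0,"y": 0,"z": -0.09,"spin": 0,"fingers": 0.1},
  {"x": 0,"y": 0,"z": -0.12,"spin": 0,"fingers": 0.1},
  {"x": 0,"y": 0,"z": -0.12,"spin": 0,"fingers": 0.1},
], newtons=9)

```text
time_s: 10.07
tcp_pos: [0.6241, 0.2794, 0.1611]
eef_rot: [-179.7, 0.1, -73.4]
contact_force: [1.2, 0.6, -0.6]
gripper_width: 0.0481
gripper_force: 0.0
```

Emit:
drive_tool([
  {"x": 0,"y": 0.136,"z": -0.04,"spin": -1.57,"fingers": -0.2},
  {"x": 0,"y": 0.136,"z": -0.04,"spin": -1.57,"fingers": -0.2},
  {"x": 0,"y": 0.136,"z": -0.04,"spin": -1.57,"fingers": -0.2},
  {"x": 0,"y": 0.136,"z": -0.04,"spin": -1.57,"fingers": -0.2},
  {"x": 0,"y": 0.136,"z": -0.04,"spin": -1.57,"fingers": -0.2},
  {"x": 0,"y": 0.136,"z": -0.04,"spin": -1.57,"fingers": -0.2},
  {"x": 0,"y": 0.136,"z": -0.04,"spin": -1.57,"fingers": -0.2},
  {"x": 0,"y": 0.136,"z": -0.04,"spin": -1.57,"fingers": -0.2},
  {"x": 0,"y": 0.136,"z": -0.04,"spin": -1.57,"fingers": -0.2},
  {"x": 0,"y": 0.136,"z": -0.04,"spin": -1.57,"fingers": -0.2},
])

```text
time_s: 11.32
tcp_pos: [0.4922, 0.2394, 0.1972]
eef_rot: [180.0, 0.1, 16.5]
contact_force: [0.2, -0.4, -0.1]
gripper_width: 0.0351
gripper_force: 0.0
```

Emit:
drive_tool([
  {"x": 0,"y": 0,"z": 0,"spin": 0,"fingers": -0.2},
  {"x": 0,"y": 0,"z": 0,"spin": 0,"fingers": -0.2},
])

```text
time_s: 11.58
tcp_pos: [0.4926, 0.2396, 0.1979]
eef_rot: [180.0, 0.0, 16.5]
contact_force: [0.5, 0.9, -0.6]
gripper_width: 0.0353
gripper_force: 0.0
```

Run:
```python
from h import *
c=wrist('w4');p=c['pixels'];hsv=cv2.cvtColor(p,cv2.COLOR_RGB2HSV);H,S,V=[hsv[...,i].astype(int) for i in range(3)]
sub=np.zeros(V.shape,bool);sub[5:235]=1
def rep(name,m,z,mn):
    for ce,s,l in blobs(m,mn):
        cn=max(cv2.findContours(l.astype(np.uint8),0,1)[0],key=len).reshape(-1,2)
        print(name,ce.round(),s[4],rect(cast(c,cn,z,c['E'],c['R'])))
rep('red',((H<8)|(H>172))&(S>170)&(V>60),.042,60)
rep('white',sub&(V>150)&(S<40),.01,1000)
rep('grey',sub&(V>60)&(V<150)&(S<60),.037,200)
```

```text
[0.4926 0.2396 0.1979] [1.7999e+02 2.0000e-02 1.6520e+01] qd 0.3
red [259.  19.] 194 (array([633.8, 285.3]), array([ 5.4, 22.6]), 16.5)
red [291. 316.] 652 (array([353.6, 162. ]), array([31.8, 43.9]), 16.6)
white [223. 121.] 80065 (array([532.4, 279.5]), array([237. , 564.5]), 16.5)
white [260. 100.] 11618 (array([564.6, 264.4]), array([140.1,  94.5]), 16.7)
grey [257. 112.] 9972 (array([568.1, 262.9]), array([163.6, 135.1]), 16.6)
grey [453. 136.] 3552 (array([587.6,  71.1]), array([ 68.3, 107.7]), 27.7)
grey [430. 203.] 211 (array([521.7,  67.3]), array([10.5, 39. ]), 89.5)
```

View pics/w4.png

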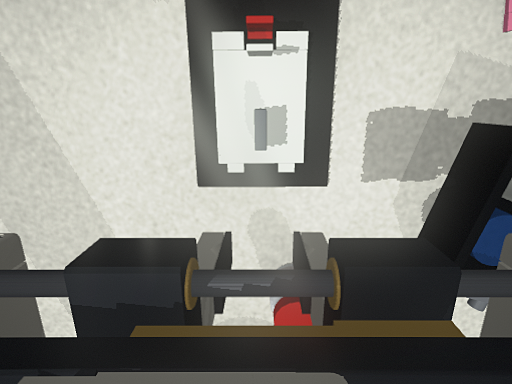

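The cover lies flat, right way up on the mat; the rib is at (261,130), the red tab at (259,26) and the lugs at (236,167) and (286,167). Reading the rib edges, plus the caddy from the earlier top and scene views.

Run:
```python
from h import *
c=dict(np.load('pics/w4.npz'));p=c['pixels'];E,R=c['E'],c['R'];g=cv2.cvtColor(p,cv2.COLOR_RGB2GRAY).astype(int)
print(g[125,245:300].tolist());print(g[100:170,260].tolist())
print(cast(c,[(254,109),(267,109),(254,150),(267,150),(261,130)],.037,E,R).round(4))
for n in('top','scene'):
    c=dict(np.load(f'pics/{n}1.npz'));p=c['pixels'];hsv=cv2.cvtColor(p,cv2.COLOR_RGB2HSV);H,S,V=[hsv[...,i].astype(int) for i in range(3)]
    m=((H>100)&(H<130)&(S>130)).astype(np.uint8)
    for ce,s,l in blobs(m,800):
        cn=max(cv2.findContours(l.astype(np.uint8),0,1)[0],key=len)
        a=cv2.approxPolyDP(cn,3,True).reshape(-1,2)
        for q in a: print(n,q,'z0',cast(c,q,0.0)[0,:2].round(3),'z22',cast(c,q,.022)[0,:2].round(3),'z100',cast(c,q,.1)[0,:2].round(3))
a=cv2.imread('pics/top1.png')[120:230,300:400];b=cv2.imread('pics/scene1.png')[110:215,145:250]
cv2.imwrite('pics/c1.png',np.hstack([cv2.resize(a,(400,440)),cv2.resize(b,(400,440))]))
```

```text
[232, 230, 225, 224, 224, 224, 224, 226, 231, 206, 152, 155, 155, 154, 152, 150, 149, 148, 147, 145, 136, 142, 177, 192, 190, 189, 187, 187, 188, 187, 188, 187, 187, 187, 186, 187, 187, 185, 186, 185, 181, 174, 217, 239, 237, 236, 236, 236, 236, 235, 235, 236, 236, 236, 236]
[227, 227, 226, 227, 226, 228, 230, 219, 147, 113, 147, 148, 148, 147, 149, 149, 149, 150, 148, 149, 150, 150, 150, 150, 149, 150, 152, 150, 151, 152, 151, 152, 152, 153, 153, 153, 153, 154, 153, 153, 154, 153, 154, 154, 154, 154, 154, 154, 153, 146, 183, 240, 233, 231, 230, 231, 230, 230, 230, 230, 230, 233, 228, 168, 118, 125, 128, 125, 128, 128]
[[0.5607 0.2689 0.037 ]
 [0.5643 0.257  0.037 ]
 [0.523  0.258  0.037 ]
 [0.5267 0.2456 0.037 ]
 [0.5437 0.2569 0.037 ]]
top [334 133] z0 [ 0.709 -0.221] z22 [ 0.703 -0.217] z100 [ 0.678 -0.202]
top [327 146] z0 [ 0.674 -0.201] z22 [ 0.668 -0.197] z100 [ 0.646 -0.184]
top [313 207] z0 [ 0.514 -0.158] z22 [ 0.511 -0.155] z100 [ 0.5   -0.145]
top [361 218] z0 [ 0.484 -0.28 ] z22 [ 0.482 -0.274] z100 [ 0.473 -0.256]
top [368 214] z0 [ 0.494 -0.298] z22 [ 0.492 -0.293] z100 [ 0.482 -0.272]
top [362 209] z0 [ 0.507 -0.284] z22 [ 0.504 -0.278] z100 [ 0.494 -0.259]
top [374 154] z0 [ 0.651 -0.324] z22 [ 0.646 -0.317] z100 [ 0.625 -0.295]
top [383 145] z0 [ 0.676 -0.349] z22 [ 0.669 -0.342] z100 [ 0.647 -0.319]
scene [220 126] z0 [ 0.448 -0.333] z22 [ 0.458 -0.317] z100 [ 0.494 -0.26 ]
scene [223 137] z0 [ 0.467 -0.294] z22 [ 0.476 -0.279] z100 [ 0.51  -0.226]
scene [219 142] z0 [ 0.487 -0.288] z22 [ 0.496 -0.273] z100 [ 0.528 -0.22 ]
scene [166 162] z0 [ 0.641 -0.329] z22 [ 0.646 -0.313] z100 [ 0.665 -0.257]
scene [162 159] z0 [ 0.644 -0.345] z22 [ 0.649 -0.329] z100 [ 0.668 -0.271]
scene [179 199] z0 [ 0.681 -0.207] z22 [ 0.685 -0.194] z100 [ 0.701 -0.148]
scene [238 176] z0 [ 0.518 -0.162] z22 [ 0.527 -0.15 ] z100 [ 0.556 -0.108]
scene [236 154] z0 [ 0.476 -0.223] z22 [ 0.486 -0.209] z100 [ 0.519 -0.162]
```

View pics/c1.png

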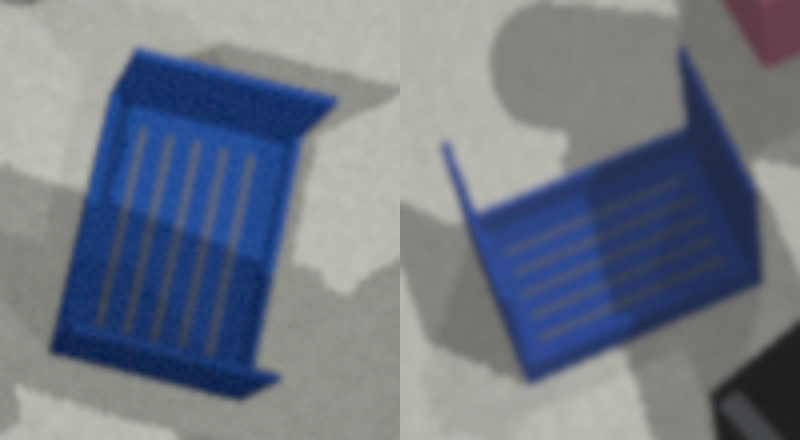

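Rib centre is (0.5437, 0.257), with the length of about 40 mm checking out. The crop shows the caddy with panels at both ends. The fit is tight, so I'll take one wrist look at the caddy first.

Emit:
drive_tool([
  {"x": -0.104,"y": 0.452,"z": -0.042,"spin": 0.546,"fingers": -0.2},
  {"x": -0.104,"y": 0.452,"z": -0.042,"spin": 0.546,"fingers": -0.2},
  {"x": -0.104,"y": 0.452,"z": -0.042,"spin": 0.546,"fingers": -0.2},
  {"x": -0.104,"y": 0.452,"z": -0.042,"spin": 0.546,"fingers": -0.2},
  {"x": -0.104,"y": 0.452,"z": -0.042,"spin": 0.546,"fingers": -0.2},
  {"x": -0.104,"y": 0.452,"z": -0.042,"spin": 0.546,"fingers": -0.2},
  {"x": -0.104,"y": 0.452,"z": -0.042,"spin": 0.546,"fingers": -0.2},
  {"x": -0.104,"y": 0.452,"z": -0.042,"spin": 0.546,"fingers": -0.2},
  {"x": -0.104,"y": 0.452,"z": -0.042,"spin": 0.546,"fingers": -0.2},
  {"x": -0.104,"y": 0.452,"z": -0.042,"spin": 0.546,"fingers": -0.2},
])

```text
time_s: 12.88
tcp_pos: [0.5216, -0.2229, 0.2398]
eef_rot: [-180.0, 0.0, -14.8]
contact_force: [0.9, 0.1, -0.2]
gripper_width: 0.0355
gripper_force: 0.0
```

Emit:
drive_tool([
  {"x": 0,"y": 0,"z": 0,"spin": 0,"fingers": -0.2},
  {"x": 0,"y": 0,"z": 0,"spin": 0,"fingers": -0.2},
])

```text
time_s: 13.12
tcp_pos: [0.522, -0.2223, 0.2402]
eef_rot: [-180.0, -0.0, -14.6]
contact_force: [-0.5, 0.5, -0.8]
gripper_width: 0.0351
gripper_force: 0.0
```

```bash
python3 - <<'E'
from h import *
c=wrist('w5')
E
python3 - <<'E'
from h import *
c=dict(np.load('pics/w5.npz'));p=c['pixels'];E,R=c['E'],c['R'];hsv=cv2.cvtColor(p,cv2.COLOR_RGB2HSV);H,S,V=[hsv[...,i].astype(int) for i in range(3)]
m=(H>100)&(H<130)&(S>120);print('E',E.round(4))
for ce,s,l in blobs(m,500):
    cn=max(cv2.findContours(l.astype(np.uint8),0,1)[0],key=len);a=cv2.approxPolyDP(cn,3,True).reshape(-1,2)
    for q in a: print(q,'z4',cast(c,q,0.004,E,R)[0,:2].round(4),'z22',cast(c,q,.022,E,R)[0,:2].round(4),'z100',cast(c,q,.1,E,R)[0,:2].round(4))
E
```

```text
[ 0.522  -0.2223  0.2402] [-1.7999e+02 -2.0000e-02 -1.4640e+01] qd 0.23
E [ 0.5982 -0.2416  0.3792]
[187   9] z4 [ 0.7143 -0.1867] z22 [ 0.7088 -0.1894] z100 [ 0.6846 -0.2008]
[188  16] z4 [ 0.7076 -0.1856] z22 [ 0.7024 -0.1883] z100 [ 0.6796 -0.1999]
[223  17] z4 [ 0.697  -0.2227] z22 [ 0.6923 -0.2236] z100 [ 0.6717 -0.2275]
[224 108] z4 [ 0.6045 -0.1959] z22 [ 0.6042 -0.1981] z100 [ 0.6029 -0.2076]
[221 112] z4 [ 0.601  -0.1911] z22 [ 0.6008 -0.1935] z100 [ 0.6002 -0.204 ]
[215  97] z4 [ 0.6191 -0.1892] z22 [ 0.6181 -0.1917] z100 [ 0.6138 -0.2026]
[216 127] z4 [ 0.5856 -0.1801] z22 [ 0.5862 -0.183 ] z100 [ 0.5888 -0.1958]
[225 138] z4 [ 0.5701 -0.1869] z22 [ 0.5715 -0.1895] z100 [ 0.5773 -0.2009]
[225 171] z4 [ 0.5304 -0.175 ] z22 [ 0.5336 -0.1782] z100 [ 0.5477 -0.192 ]
[231 166] z4 [ 0.5346 -0.1842] z22 [ 0.5377 -0.1869] z100 [ 0.5509 -0.1989]
[231  51] z4 [ 0.662  -0.2216] z22 [ 0.659  -0.2225] z100 [ 0.6457 -0.2267]
[237 175] z4 [ 0.5215 -0.1883] z22 [ 0.5252 -0.1909] z100 [ 0.5411 -0.2019]
[245 182] z4 [ 0.51   -0.1957] z22 [ 0.5142 -0.1979] z100 [ 0.5326 -0.2075]
[284 183] z4
[... 1017 characters left out ...]
83 -0.2841] z100 [ 0.4888 -0.2748]
[201 207] z4 [ 0.4918 -0.1304] z22 [ 0.4969 -0.1357] z100 [ 0.519  -0.1588]
[208 192] z4 [ 0.5092 -0.1456] z22 [ 0.5135 -0.1502] z100 [ 0.532  -0.1702]
[120 197] z4 [ 0.5317 -0.0324] z22 [ 0.5349 -0.0424] z100 [ 0.5487 -0.0859]
[105 200] z4 [ 0.5328 -0.0118] z22 [ 0.5359 -0.0228] z100 [ 0.5495 -0.0706]
[ 84 216] z4 [0.519  0.0241] z22 [0.5228 0.0114] z100 [ 0.5393 -0.0439]
[ 84 235] z4 [0.4936 0.0356] z22 [0.4986 0.0223] z100 [ 0.5203 -0.0353]
[ 92 244] z4 [0.4784 0.0307] z22 [0.4841 0.0176] z100 [ 0.509 -0.039]
[100 237] z4 [0.4853 0.0159] z22 [0.4907 0.0035] z100 [ 0.5142 -0.05  ]
[136 235] z4 [ 0.4758 -0.0325] z22 [ 0.4816 -0.0426] z100 [ 0.5071 -0.086 ]
```

View pics/w5.png

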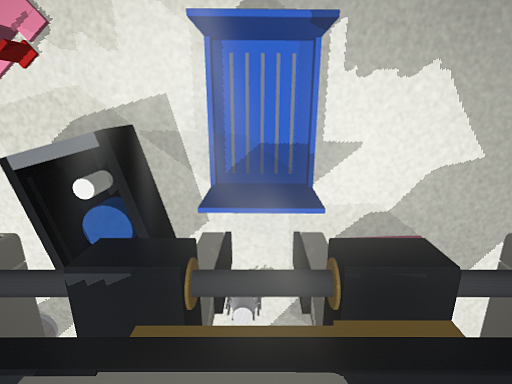

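The wrist view gives the caddy panels (far top edge rows 9–16, near top edge rows 207–212). That puts the caddy centre at about (0.583, −0.237) with axis −14.8°, and the 176 mm measured over the panels is close to the expected 178. Back to the rib.

Emit:
drive_tool([
  {"x": -0.1,"y": -0.4695,"z": 0.06,"spin": -0.543,"fingers": -0.2},
  {"x": -0.1,"y": -0.4695,"z": 0.06,"spin": -0.543,"fingers": -0.2},
  {"x": -0.1,"y": -0.4695,"z": 0.06,"spin": -0.543,"fingers": -0.2},
  {"x": -0.1,"y": -0.4695,"z": 0.06,"spin": -0.543,"fingers": -0.2},
  {"x": -0.1,"y": -0.4695,"z": 0.06,"spin": -0.543,"fingers": -0.2},
  {"x": -0.1,"y": -0.4695,"z": 0.06,"spin": -0.543,"fingers": -0.2},
  {"x": -0.1,"y": -0.4695,"z": 0.06,"spin": -0.543,"fingers": -0.2},
  {"x": -0.1,"y": -0.4695,"z": 0.1,"spin": -0.543,"fingers": -0.2},
  {"x": -0.1,"y": -0.4695,"z": 0.14,"spin": -0.543,"fingers": -0.2},
  {"x": -0.1,"y": -0.4695,"z": 0.14,"spin": -0.543,"fingers": -0.2},
])

```text
time_s: 14.42
tcp_pos: [0.5421, 0.2557, 0.0969]
eef_rot: [179.8, 0.4, 16.5]
contact_force: [-0.5, -0.6, 0.8]
gripper_width: 0.035
gripper_force: 0.0
```

Emit:
drive_tool([
  {"x": 0,"y": 0,"z": 0,"spin": 0,"fingers": -0.2},
  {"x": 0,"y": 0,"z": 0,"spin": 0,"fingers": -0.2},
])

```text
time_s: 14.68
tcp_pos: [0.5454, 0.2566, 0.1024]
eef_rot: [-179.9, -0.2, 16.4]
contact_force: [-0.4, 0.2, 0.3]
gripper_width: 0.0349
gripper_force: 0.0
```

Emit:
drive_tool([
  {"x": 0,"y": 0,"z": 0.03,"spin": 0,"fingers": -0.2},
  {"x": 0,"y": 0,"z": 0.05,"spin": 0,"fingers": -0.2},
  {"x": 0,"y": 0,"z": 0.06,"spin": 0,"fingers": -0.2},
  {"x": 0,"y": 0,"z": 0.067,"spin": 0,"fingers": -0.2},
  {"x": 0,"y": 0,"z": 0.067,"spin": 0,"fingers": -0.2},
])

```text
time_s: 15.3
tcp_pos: [0.5446, 0.2563, 0.0334]
eef_rot: [-180.0, -0.0, 16.4]
contact_force: [0.8, 0.5, 0.7]
gripper_width: 0.035
gripper_force: 0.0
```

Emit:
drive_tool([
  {"x": 0,"y": 0,"z": 0.001,"spin": 0,"fingers": -0.4},
  {"x": 0,"y": 0,"z": 0.001,"spin": 0,"fingers": -1},
  {"x": 0,"y": 0,"z": 0.001,"spin": 0,"fingers": -1},
  {"x": 0,"y": 0,"z": 0.001,"spin": 0,"fingers": -1},
  {"x": 0,"y": 0,"z": 0.001,"spin": 0,"fingers": -1},
], newtons=40)

```text
time_s: 15.92
tcp_pos: [0.5445, 0.2565, 0.0324]
eef_rot: [-180.0, -0.0, 16.4]
contact_force: [-0.9, 0.4, 3.4]
gripper_width: 0.0118
gripper_force: 40.0
```

Emit:
drive_tool([
  {"x": 0,"y": 0,"z": 0,"spin": 0,"fingers": -1},
  {"x": 0,"y": 0,"z": -0.01,"spin": 0,"fingers": -1},
  {"x": 0,"y": 0,"z": -0.03,"spin": 0,"fingers": -1},
  {"x": 0,"y": 0,"z": -0.07,"spin": 0,"fingers": -1},
  {"x": 0,"y": 0,"z": -0.12,"spin": 0,"fingers": -1},
  {"x": 0,"y": 0,"z": -0.16,"spin": 0,"fingers": -1},
  {"x": 0,"y": 0,"z": -0.18,"spin": 0,"fingers": -1},
  {"x": 0,"y": 0,"z": -0.18,"spin": 0,"fingers": -1},
], newtons=40)

```text
time_s: 16.92
tcp_pos: [0.5449, 0.2567, 0.2141]
eef_rot: [-179.9, -0.2, 16.4]
contact_force: [-0.4, -1.0, -2.5]
gripper_width: 0.012
gripper_force: 40.0
```

Run:
```python
from h import *
c=wrist('w6');p=c['pixels'];E,R=c['E'],c['R']
from plant import sensors
zu=sensors.get_state()['tcp_pos'][2]-.0285
hsv=cv2.cvtColor(p,cv2.COLOR_RGB2HSV);H,S,V=[hsv[...,i].astype(int) for i in range(3)]
for ce,s,l in blobs(((H<8)|(H>172))&(S>170)&(V>60),60):
    cn=max(cv2.findContours(l.astype(np.uint8),0,1)[0],key=len).reshape(-1,2)
    print('red',ce.round(),s[4],rect(cast(c,cn,zu+.038,E,R)))
```

```text
[0.5449 0.2567 0.2141] [-179.91   -0.18   16.4 ] qd 2.64
```

View pics/w6.png

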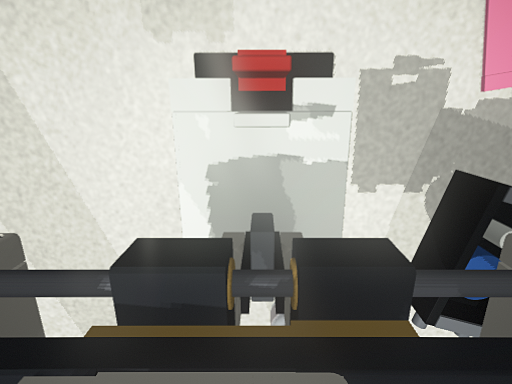

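The cover hangs level from the rib. The fixed fin top at rows 113–127, columns 233–290 matches the predicted rows 110–125 and column 262. Over to the caddy.

Emit:
drive_tool([
  {"x": -0.008,"y": 0.03,"z": 0,"spin": 0.03,"fingers": -1},
  {"x": -0.022,"y": 0.08,"z": 0,"spin": 0.09,"fingers": -1},
  {"x": -0.038,"y": 0.14,"z": 0,"spin": 0.16,"fingers": -1},
  {"x": -0.054,"y": 0.2,"z": 0,"spin": 0.23,"fingers": -1},
  {"x": -0.07,"y": 0.26,"z": 0,"spin": 0.3,"fingers": -1},
  {"x": -0.086,"y": 0.32,"z": 0,"spin": 0.37,"fingers": -1},
  {"x": -0.103,"y": 0.38,"z": 0,"spin": 0.44,"fingers": -1},
  {"x": -0.116,"y": 0.43,"z": 0,"spin": 0.5,"fingers": -1},
  {"x": -0.124,"y": 0.46,"z": 0,"spin": 0.535,"fingers": -1},
  {"x": -0.127,"y": 0.47,"z": 0,"spin": 0.5445,"fingers": -1},
], newtons=40)

```text
time_s: 18.23
tcp_pos: [0.554, -0.2321, 0.2099]
eef_rot: [180.0, 0.2, -15.0]
contact_force: [-0.2, 0.5, -1.9]
gripper_width: 0.0117
gripper_force: 40.0
```

Emit:
drive_tool([
  {"x": 0,"y": 0,"z": 0.03,"spin": 0,"fingers": -1},
  {"x": 0,"y": 0,"z": 0.055,"spin": 0,"fingers": -1},
  {"x": 0,"y": 0,"z": 0.06,"spin": 0,"fingers": -1},
  {"x": 0,"y": 0,"z": 0.06,"spin": 0,"fingers": -1},
  {"x": 0,"y": 0,"z": 0.06,"spin": 0,"fingers": -1},
])

```text
time_s: 18.85
tcp_pos: [0.5559, -0.2303, 0.1531]
eef_rot: [-180.0, -0.1, -14.8]
contact_force: [-0.1, 0.1, -0.2]
gripper_width: 0.012
gripper_force: 40.0
```

Run:
```python
from h import *
from plant import sensors
P=[]
for i in range(3):
    c=wrist('w7');P.append(0)
p=c['pixels'];E,R=c['E'],c['R'];s=sensors.get_state()
hsv=cv2.cvtColor(p,cv2.COLOR_RGB2HSV);H,S,V=[hsv[...,i].astype(int) for i in range(3)]
m=(H>100)&(H<130)&(S>120)
for ce,st,l in blobs(m,150):
    cn=max(cv2.findContours(l.astype(np.uint8),0,1)[0],key=len)
    for q in cv2.approxPolyDP(cn,3,True).reshape(-1,2): print(q,cast(c,q,.1,E,R)[0,:2].round(4))
```

```text
[ 0.5559 -0.2303  0.1531] [-1.800e+02 -9.000e-02 -1.476e+01] qd 0.36
[ 0.5559 -0.2303  0.1531] [-1.7999e+02 -1.0000e-01 -1.4770e+01] qd 0.14
[ 0.5558 -0.2304  0.1531] [-1.7999e+02 -1.0000e-01 -1.4780e+01] qd 0.32
[155  33] [ 0.6848 -0.2002]
[157  42] [ 0.6801 -0.1997]
[169  43] [ 0.6779 -0.2062]
[169  49] [ 0.6749 -0.2051]
[188  60] [ 0.6665 -0.2139]
[189  77] [ 0.6575 -0.2114]
[195  76] [ 0.6572 -0.2151]
[197  59] [ 0.6657 -0.2192]
[191  43] [ 0.6746 -0.2185]
[214  41] [ 0.6723 -0.2317]
[234  43] [ 0.6683 -0.2426]
[238  48] [ 0.6652 -0.2441]
[286  48] [ 0.6581 -0.271 ]
[292  56] [ 0.6531 -0.2734]
[292  69] [ 0.6462 -0.2718]
[286  76] [ 0.6434 -0.2675]
[285 110] [ 0.6246 -0.2624]
[291 110] [ 0.6236 -0.266 ]
[294  76] [ 0.6422 -0.2721]
[337  76] [ 0.6356 -0.2969]
[338  61] [ 0.6436 -0.2989]
[369  44] [ 0.6479 -0.3179]
[372  35] [ 0.6521 -0.3203]
[199  64] [ 0.6628 -0.2195]
[199  76] [ 0.6566 -0.2174]
[232  79] [ 0.65   -0.2359]
[233 109] [ 0.6333 -0.2316]
[234  99] [ 0.6387 -0.2339]
[240 109] [ 0.6322 -0.2358]
[237  77] [ 0.6503 -0.2391]
[230  64] [ 0.6582 -0.2371]
[247  91] [ 0.6412 -0.2428]
[246 109] [ 0.6313 -0.2394]
[259 110] [ 0.6287 -0.2469]
[260  92] [ 0.6386 -0.2502]
[266  91] [ 0.6382 -0.2539]
[266 110] [ 0.6276 -0.2511]
[279 110] [ 0.6255 -0.2588]
[280  91] [ 0.6361 -0.262 ]
[ 81 267] [ 0.5562 -0.0952]
[ 74 255] [ 0.5663 -0.0944]
[ 56 269] [ 0.5593 -0.0771]
[ 38 297] [ 0.5412 -0.0538]
[ 48 314] [ 0.5256 -0.0542]
[ 67 323] [ 0.5144 -0.0645]
[ 88 321] [ 0.512  -0.0807]
[101 308] [ 0.5203 -0.095 ]
[ 96 297] [ 0.5302 -0.0953]
```

View pics/w7.png

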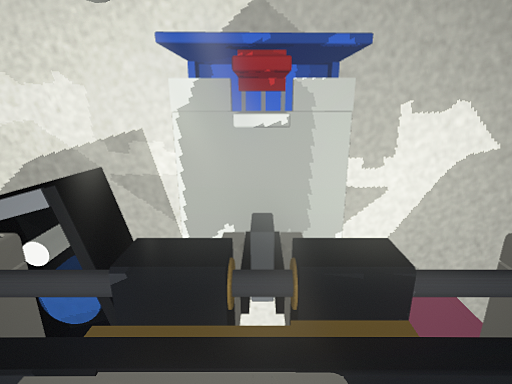

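Aligned with the caddy: the far panel's measured midpoint puts the cover within 1 mm both along and across. Lowering.

Emit:
drive_tool([
  {"x": 0,"y": 0,"z": 0.02,"spin": 0,"fingers": -1},
  {"x": 0,"y": 0,"z": 0.045,"spin": 0,"fingers": -1},
  {"x": 0,"y": 0,"z": 0.07,"spin": 0,"fingers": -1},
  {"x": 0,"y": 0,"z": 0.09,"spin": 0,"fingers": -1},
  {"x": 0,"y": 0,"z": 0.105,"spin": 0,"fingers": -1},
  {"x": 0,"y": 0,"z": 0.113,"spin": 0,"fingers": -1},
  {"x": 0,"y": 0,"z": 0.117,"spin": 0,"fingers": -1},
  {"x": 0,"y": 0,"z": 0.1185,"spin": 0,"fingers": -1},
  {"x": 0,"y": 0,"z": 0.1195,"spin": 0,"fingers": -1},
  {"x": 0,"y": 0,"z": 0.1195,"spin": 0,"fingers": -1},
])

```text
time_s: 20.25
tcp_pos: [0.5554, -0.2305, 0.0329]
eef_rot: [-180.0, -0.0, -14.8]
contact_force: [-0.2, 0.3, -0.7]
gripper_width: 0.0121
gripper_force: 40.0
```

Emit:
drive_tool([
  {"x": 0,"y": 0,"z": 0.001,"spin": 0,"fingers": -1},
  {"x": 0,"y": 0,"z": 0.0015,"spin": 0,"fingers": -1},
  {"x": 0,"y": 0,"z": 0.0015,"spin": 0,"fingers": -1},
])

```text
time_s: 20.62
tcp_pos: [0.5555, -0.2305, 0.0323]
eef_rot: [180.0, -0.1, -14.8]
contact_force: [-2.9, 1.6, 8.5]
gripper_width: 0.0117
gripper_force: 40.0
```

Contact at 8.5 N, with z matching the seated height on the mat. Release, rise and look.

Emit:
drive_tool([
  {"x": 0,"y": 0,"z": 0,"spin": 0,"fingers": -0.6},
  {"x": 0,"y": 0,"z": 0,"spin": 0,"fingers": -0.4},
  {"x": 0,"y": 0,"z": 0,"spin": 0,"fingers": -0.3},
  {"x": 0,"y": 0,"z": 0,"spin": 0,"fingers": -0.3},
  {"x": 0,"y": 0,"z": -0.02,"spin": 0,"fingers": -0.3},
  {"x": 0,"y": 0,"z": -0.05,"spin": 0,"fingers": -0.3},
  {"x": 0,"y": 0,"z": -0.1,"spin": 0,"fingers": -0.3},
  {"x": 0,"y": 0,"z": -0.15,"spin": 0,"fingers": -0.3},
  {"x": -0.02,"y": 0,"z": -0.19,"spin": 0,"fingers": -0.3},
  {"x": -0.05,"y": 0,"z": -0.21,"spin": 0,"fingers": -0.3},
])

```text
time_s: 21.88
tcp_pos: [0.5075, -0.2178, 0.2433]
eef_rot: [-180.0, -0.2, -14.8]
contact_force: [-1.2, -0.1, 0.1]
gripper_width: 0.0311
gripper_force: 0.0
```

Emit:
drive_tool([
  {"x": -0.03,"y": 0,"z": 0,"spin": 0,"fingers": -0.3},
  {"x": -0.03,"y": 0,"z": 0,"spin": 0,"fingers": -0.3},
  {"x": -0.03,"y": 0,"z": 0,"spin": 0,"fingers": -0.3},
])

```text
time_s: 22.25
tcp_pos: [0.4782, -0.2101, 0.2413]
eef_rot: [180.0, -0.0, -14.8]
contact_force: [-0.4, 0.4, 0.2]
gripper_width: 0.0304
gripper_force: 0.0
```

Run:
```python
from h import *
c=wrist('w8');p=c['pixels'];E,R=c['E'],c['R'];hsv=cv2.cvtColor(p,cv2.COLOR_RGB2HSV);H,S,V=[hsv[...,i].astype(int) for i in range(3)]
g=V
# profiles along caddy axis: blue / red / white / grey labels down the image column 240..285
lab=np.where((H>100)&(H<130)&(S>120),'b',np.where(((H<8)|(H>172))&(S>150),'r',np.where((V>150)&(S<50),'w','k')))
for col in (225,262,295): print(col,''.join(lab[:235,col]))
for row in (60,100,140): print(row,''.join(lab[row,150:370]))
from plant import cams
t=cams.capture('top');h=cv2.cvtColor(t['pixels'],cv2.COLOR_RGB2HSV).astype(int)
for nm,z,m in(('red',.075,((h[...,0]<8)|(h[...,0]>172))&(h[...,1]>170)&(h[...,2]>80)),):
    for ce,s,l in blobs(m,15): print(nm,ce.round(1),s[4],cast(t,ce,z)[0,:2].round(3))
```

```text
[ 0.4782 -0.2101  0.2413] [ 1.800e+02 -3.000e-02 -1.479e+01] qd 1.16
225 bbbbbbbbbbbbbbkwwwwwwwwwwwwwwwwwwwwwwwwwwwwwwwwwwwwwwwwwwwwwwwwwwwwwwwwwwwwwwwwwwwwwwwwwwwwwwwwwwwwwwwwwwwwwwwwwwwwwwwwwwwwwwwwwwwwwwwwwkkkkkkkkkkkkkkkkkkkkkkkkkkkkkkkkwwwwwwwwwwwwwwwwwwwwwwwwwwwwwwwwwwwwwwwwwwwwwwwwwwwwwwwwwwwwwwwwwkk
262 rrrrrrrrkrkkkkkrrrrrrrkkwwwwwwwwwwwwwwwwwwwwwwwwwwwwwwwwwwwwwwwwwwwwwwwwwwwwwwwwwwwwkwkkkkkkkkkkkkkkkkkkkkkkkkkkkkkkkkkkkkwwwwwwwwwwwwwwkkkkkkkkkkkkkkkkkkkkkkkkkkkkkkkkwwwwwwwwwwwwwwwwwwwwwwwwwwwwwwwwwwwwwwwwwwwwwwwwwwwwwwwwwwwwwwwwwww
295 bbbbbbbbkkkkkkkwwwwwwwwwwwwwwwwwwwwwwwwwwwwwwwwwwwwwwwwwwwwwwwwwwwwwwwwwwwwwwwwwwwwwwwwwwwwwwwwwwwwwwwwwwwwwwwwwwwwwwwwwwwwwwwwwwwwwwwwwkbbbbbbbbbbbkkkkkkkkkkkkkkbbbbbbwwwwwwwwwwwwwwwwwwwwwwwwwwwwwwwwwwwwwwwwwwwwwwwwwwwwwwwwwwwwwwwwkkk
60 wwwwwwwwwwwwwwwwwwwwwwwwwwwwwwwwwwwwwwwwwwwwwwwwwwwwwwwkbkkkkkkkkkkkkkkwwwwwwwwwwwwwwwwwwwwwwwwwwwwwwwwwwwwwwwwwwwwwwwwwwwwwwwwwwwwwwwwwwwwwwwwwwwwwwwwwwwbbbbbbbbbkbbbbbbkwwwwwwwwwwwwwwwwwwwwwwwwwwwwwwwwwwwwwwwwwwwwwwwww
100 wwwwwwwwwwwwwwwwwwwwwwwwwwwwwwwwwwwwwwwwwwwwwwwwwwwwwwwwwkbbbbkkkkkkkkkkwwwwwwwwwwwwwwwwwwwwwwwwwwwwwwwwwwwwkwwwkwkkkkwwwwwwwwwwwwwwwwwwwwwwwwwwwwwwwwwwkbkbbbbbbkbbbbbbwwwwwwwwwwwwwwwwwwwwwwwwwwwwwwwwwwwwwwwwwwwwwwwwwwww
140 wwwwwwwwwwwwwwwwwwwwwwwwwwwwwwwwwwwwwwwwwwwwwwwwwwwwwwwwwwwkkkkkkkkkkkkkkkkkkkkkkkwwwwwwwwwwwwwwwwkkkkkkkkkkkkkkkkkkkkkkkkkkkkbkwwwwwwwwwwwwwwwbbbbbbbbbbbbbbbkkkbbbbkwwwwwwwwwwwwwwwwwwwwwwwwwwwwwwwwwwwwwwwwwwwwwwwwwwwwww
red [180.2 267.5] 284 [0.366 0.164]
red [  4.  295.8] 295 [0.301 0.579]
```

I've now viewed 12 pictures, past the limit of 10, so I'll do the last check by numbers only.

Run:
```python
from h import *
c=dict(np.load('pics/w8.npz'));p=c['pixels'];E,R=c['E'],c['R'];hsv=cv2.cvtColor(p,cv2.COLOR_RGB2HSV);S,V=hsv[...,1],hsv[...,2]
w=(V>150)&(S<50)
for row in (30,60,90,125,135):
    x=262 if w[row,262] else 240; a=x
    lo=x
    while w[row,lo] or not w[row,lo-1] and lo>215 : lo-=1
    hi=300
    while w[row,hi]: hi+=1
    P=cast(c,[(lo+.5,row),(hi-.5,row)],.010,E,R);print(row,lo,hi,(1000*np.linalg.norm(P[0]-P[1])).round(1))
u=np.array([np.cos(np.radians(-14.8)),np.sin(np.radians(-14.8))]);n=np.array([-u[1],u[0]])
o=np.array([.583,-.2373])
cn=w[:,232];print('lug col ends',[(r,) for r in range(100,200) if cn[r]!=cn[r+1]])
for q,z in(((232,148),.0095),((220.5,60),.01),((304,60),.01)):
    d=cast(c,q,z,E,R)[0,:2]-o;print(q,(1000*d@u).round(1),(1000*d@n).round(1))
```

```text
30 248 305 61.7
60 215 304 99.5
90 215 303 101.1
125 215 302 103.3
135 215 301 103.1
lug col ends [(143,), (167,)]
(232, 148) -82.3 37.3
(220.5, 60) 17.1 47.3
(304, 60) 17.1 -47.1
```

Plate edges sit at ±47 mm about the caddy axis, with the width right for a plate resting on the floor, and the lugs end inside the near panel. The jar is unmoved. Handing in.

```bash
python3 -c "
from plant import r
print(r.close_job())"
```

```text
the job is handed in; nothing more can be done
None
```

The cover was unclipped, laid flat on the mat and released, then re-gripped by the rib and set flat, right way up, in the blue caddy, and the job was handed in at about 22 s; I viewed 12 pictures against the limit of 10, and did not re-measure the lamp or cup at the end.

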